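# Load a whetstone into the spring-jaw sharpening bench

### The arm

A 7-joint arm with a two-finger parallel gripper is mounted at the origin on a cart in front of the work surface, level with it; the furniture and walls round the work are solid. World frame = base frame: x ahead of the robot, y to its left, z up, the work surface at z = 0. Lengths are in m, angles in rad, forces in N, time in s.
With the tool pointing down it reaches from about 0.425 to 0.925 m from the base axis. Payload 6.8 kg.
Tool frame: the origin (TCP) lies midway between the tips of the shut fingers; the grasp point (between the pads) lies r.grip_point_offset behind it (r.grip_point_offset is the distance from the TCP to the grasp point, in m); z points along the fingers, y is the line along which they close (so a half turn about z gives the same grasp; the last joint's range is limited). The gripper opens to 85 mm and grips with 20 to 120 N. Pads are 22 mm wide; open, the fingers measure 114 mm over their backs; the gripper's body (76 mm by 85 mm) begins 54 mm behind the grasp point. The pads swing forward as they close: fully open they stand 13 mm farther back than shut.
Start: joints at [-1.229, 0.477, 0.022, 1.555, -0.011, 1.109, -0.083], TCP at [0.293, 0.608, 0.231] pointing down, gripper open.
Joint ranges: [-2.96, 2.96], [-0.34, 2.1], [-1.41, 1.46], [0.24, 2.44], [-1.37, 4.51], [0.17, 1.92], [-2.96, 2.96]. Speed limits (rad/s): [2.39, 2.39, 3.14, 3.14, 3.14, 3.14, 3.14].

### API

Orientations are given as a rotation vector (axis times angle).
In Python, from bench import r gives the robot as it stands. The module is installed in compiled form; this text tells all that it offers.
- The arm moves only by the shell command python3 -m crank 'ROWS' [FORCE]. ROWS is JSON, a list of rows, each a list of 5 numbers: the shift along the world's x, y, z in units of 200 mm (1.0 is 200 mm), then the turn about the world's z in units of 45 degrees (1.0 is 45 degrees), then the opening, from -1 (shut) to 1 (fully open). In form: [[dx, dy, dz, turn, jaw], ...]. A call has 1 to 8 rows; each row shifts and turns the commanded pose from where the row before left it; what a row does not reach is not made up. A row lasts 1/12 s, in which the tool goes at most 41.7 mm and 7.16 degrees, less where a joint would pass 70% of its speed; a pose out of reach is approached as far as the arm can. A call with a number of a shift or a turn outside -1 to 1 is refused whole. A call with a gripper value outside its range is refused whole. The fingers move at their own pace and stop on an object; FORCE is the grip in N (left out, the last holds). Time passes only in rows, so rows that do not move let the fingers close. It gives the time, the measured TCP pose, the force, the opening and the grip force at its end, in the units of the state.
- r.get_obs(): the state, without advancing time (a new reading comes with each control period).
- r.grab_frame(name): name is "side" or "top"; returns the picture (480x640x3 uint8, blue, green, red); there is no depth.
- r.camera_model(name): a dict with "fx", "fy", "cx", "cy" (pixels), "R" (3x3) and "t" (3): a world point X has camera coordinates R X + t. Camera axes: x right, y down, z forward; pixel columns grow to the right and rows downward; lengths in m; the calibration is good to about 2 mm. A picture is of the moment at which its call begins. camera_model takes no time and is no camera call.
- r.hand_in(): hands the job in; it is judged then, once.
The state is a dict: "clock": time; "joints": joint angles; "qvel": joint speeds; "tau": joint torques, N m; "tcp_pos": TCP position; "orientation": TCP orientation; "contact_force": force on the tool from outside, world axes, zero at the start; "moment": the same for the moment, N m; "grip_width": finger opening in m; "gripper_force": force on a finger pad.
Only numpy, scipy, OpenCV 4.12 (cv2) and the standard library are available. Lean on these libraries where they do the work, as an engineer would, in place of code of your own. Each camera call takes 0.05 s, during which the arm holds its last target. There are 200 camera calls.

### The job

Set up the knife sharpener with the red-brown whetstone from the chopping board: slip one end of its metal plate under the lip of the orange spring jaw, push the jaw back, lay the plate flat in the channel and let the spring seat its other end fully under the fixed lip. Then fold the hinged clamp rail down over the plate's upper edge until it snaps shut. Leave the grey and the white stone, the pepper mill, mug, peeler and spice jar where they are.

Things in the scene. Friction and masses are not known exactly. Their poses are not given: they have to be found in the camera images.
- stone_red: Red-brown whetstone on an aluminium plate; the one to load, either way round. Plate 42 x 160 x 8 mm (x, y, z); stone 26 x 132 mm centred on it, top at z = 22 mm, so the plate stands out 14 mm at each end, 8 mm at each side. Origin: centre of the plate's underside; y along it, z out of the stone. 0.15 to 0.29 kg. Lies flat on the board, stone up; grip the stone's 26 mm width, above the plate.
- stone_grey: Dark grey whetstone on the same kind of plate, same size and axes, on the board; stays there.
- stone_white: White whetstone on the same kind of plate, same size and axes, on the board; stays there.
- chopping_board: Wooden chopping board 200 x 290 x 22 mm (x, y, z), fixed; origin under its centre. The three stones lie across it side by side, about 72 mm apart along its y, in any order. Mind the wall cabinet above the back of the counter: its doors stand at x = 0.645 m (handles at 0.61 m) from 0.48 m up; draw the arm back as you lift.
- sharpener: Bench of light bamboo that carries the channel, fixed to the counter, y -133 to 103 mm, x -35 to 62 mm, up to 75 mm high at its left side (115 mm with the rail open); origin on the counter below the channel's origin, z up, y along its length. A microwave over the hob to its left (face at x = 0.58 m, handle at 0.54 m, y over 0.14 m, from 0.455 m up) stands in the way of a wide swing of the arm.
- channel: Sloped stone channel of the sharpener. Origin: centre of its floor, 42 mm above the counter; y along it, from the jaw at the far end to the stop near the robot; z square to the floor, 30 degrees off vertical, leaning right; x up the slope (left). The seated plate has its origin here, its y along this y. 46 mm wide between rounded rails 6 mm high (2 mm play each side).
- fixed_lip (a point): Tip of the fixed aluminium stop's lip at the channel's +y end, at x 0, y 74, z 13 mm of the channel frame. The lip overhangs the plate's end by 6 mm, underside 11 mm above the channel floor; stop face (where the plate's end rests) at y = 80 mm, its back at y = 98 mm, its top 15.5 mm above the floor.
- jaw (a joint): Orange spring jaw (follower), 34 mm wide, at the channel's -y end: 0 at rest with its face at channel y = -70 mm; grows as it is pushed along -y, at most 0.026 m. Spring 3.5 N at rest plus 0.25 N per mm. The plate is longer than the gap: seated, it keeps the jaw at 0.010 m; for the plate's other end to go down past the fixed lip, the jaw must be at 0.017 m or more.
- jaw_lip (a point): Tip of the orange jaw's lip, middle of its width, 14.5 mm above the channel floor, 7 mm ahead (+y) of the jaw's face; moves with the jaw. The lip's underside is 12.4 mm, its top 16.6 mm above the floor.
- clamp_rail (a joint): Clamp rail: aluminium leaf 118 mm long, hinged on an axis along the channel's y through x = 52, z = 12 mm of its frame. 0 = open, standing about upright, as it starts; 1.95 rad = shut, lying down-slope over the plate's upper edge, 2 mm above it. An over-centre spring (about 3 N at the edge) holds it open or shut: pushed past about 1.1 rad it snaps shut by itself.
- rail_edge (a point): Middle of the orange finger bar (56 mm long, 7 mm thick, along the channel's y) at the clamp rail's free edge, 32 mm from the hinge axis; moves with the rail. It sits on the leaf's outer face, which looks up-slope (left) when open and up when shut; the rail is shut by pushing it there down the slope (to the right).
- pepper_mill: Dark wooden pepper mill, 58 mm across, 190 mm tall, between board and sharpener; origin under its centre. Bystander, loose.
- mug: White mug 92 mm across, 95 mm tall, behind the board; origin under its middle. Bystander, loose.
- peeler: Dark green peeler 170 x 25 x 18 mm lying on the counter between board and sharpener; origin under its centre, x along it. Bystander, loose.
- spice_jar: Glass spice jar with a red cap, 45 mm across, 109 mm tall, behind the sharpener; origin under its centre. Bystander, loose.

How it is judged:
By the outcome, as a careful person would: the job done as asked, in the order asked, and still so for the second after the job is handed in, with the robot touching nothing.
It also fails if it takes over 58 s, if anything falls off the work surface, if the arm or the gripper's body presses on something with over 40 N, if the wrist force passes 120 N, or if a joint passes its speed limit or range.

## Working session

There is one attempt and no reset: what is moved stays moved. The work goes in short steps, Python scripts to look and compute and a shell command to move; the robot and the scene stay as the last step left them, time stands still between calls to the robot, and variables do not carry over. Pictures are saved under pics/ and viewed, at most 10 in all, crops included, and the job is handed in when it is done.

```bash
mkdir -p pics; ls
python3 - <<'E'
from bench import r
import cv2,numpy as np
for n in("top","side"):
    cv2.imwrite(f"pics/{n}0.png",r.grab_frame(n)); c=r.camera_model(n); print(n,c, -np.array(c["R"]).T@np.array(c["t"]))
print(r.get_obs(),r.grip_point_offset)
E
```

```text
pics
top {'fx': 548.0725265252481, 'fy': 548.0725265252481, 'cx': 317.3809731669153, 'cy': 250.71538122149494, 'R': array([[-3.53812206e-03, -9.99993356e-01, -8.76794058e-04],
       [-9.92491559e-01,  3.61877681e-03, -1.22259600e-01],
       [ 1.22261961e-01,  4.37641313e-04, -9.92497769e-01]]), 't': array([-0.13751783,  0.56520931,  1.00530646])} [ 0.43756817 -0.14000224  1.06674611]
side {'fx': 481.49903139398214, 'fy': 481.49903139398214, 'cx': 322.13100371925646, 'cy': 239.6624793358492, 'R': array([[-0.96709405, -0.25438813, -0.00397136],
       [-0.20682607,  0.79517856, -0.57001231],
       [ 0.14816231, -0.55043414, -0.82162655]]), 't': array([0.53174749, 0.26801153, 0.8079658 ])} [0.44997153 0.36688518 0.81872779]
{'clock': 0.1, 'joints': array([-1.22911041,  0.47772372,  0.02234748,  1.55633195, -0.01149009,
        1.10927913, -0.08316026]), 'qvel': array([ 0.00071765, -0.00234168,  0.00046772, -0.00187446, -0.0021947 ,
       -0.00073642,  0.00151576]), 'tau': array([ 4.11111701e-03, -5.97756958e+01,  1.61319271e+00, -2.81953830e+01,
        1.27567790e-02,  4.99005691e-03, -1.49694836e-05]), 'tcp_pos': array([0.29326065, 0.607392  , 0.23042752]), 'orientation': array([-7.00590221e-01, -3.06223814e+00,  2.50809128e-03]), 'contact_force': array([0.4454653 , 0.00372033, 0.03319104]), 'moment': array([0.02166151, 0.00140166, 0.0214889 ]), 'gripper_force': 0.0, 'grip_width': 0.0856249935874526} 0.0187
```

View pics/top0.png

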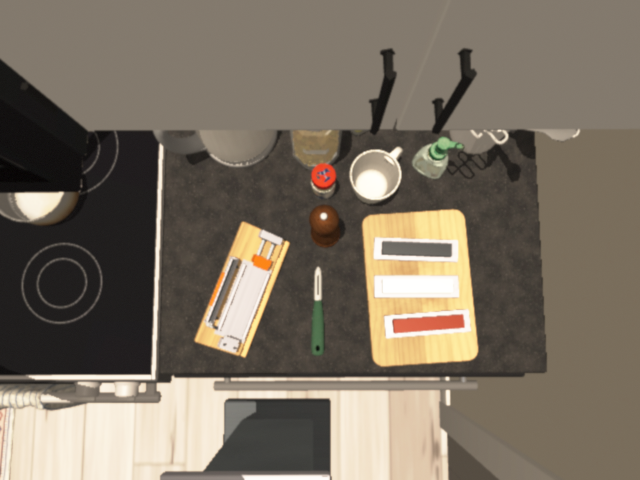

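View pics/side0.png

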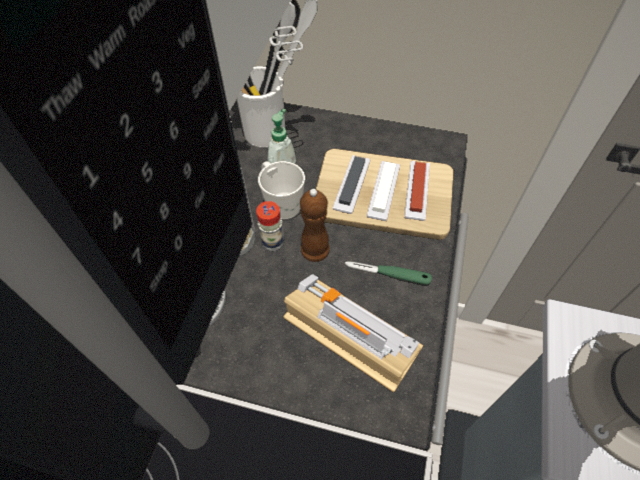

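Top view: red stone at (428,323), board at (420,287), sharpener at (243,290) with jaw at (262,262) and fixed stop at (231,345). Side view: red stone at (418,187), jaw at (331,296), stop at (405,346). The tool can only yaw, so I'll have to roll the plate into the sloped channel by contact and gravity.

```bash
cat > h.py <<'E'
from bench import r
import cv2,numpy as np
def cam(n):
    c=r.camera_model(n); return c["fx"],c["fy"],c["cx"],c["cy"],np.array(c["R"]),np.array(c["t"])
def ray(n,p):
    fx,fy,cx,cy,R,t=cam(n); d=R.T@np.array([(p[0]-cx)/fx,(p[1]-cy)/fy,1]); return -R.T@t,d/np.linalg.norm(d)
def plane(n,p,z):
    o,d=ray(n,p); return o+d*(z-o[2])/d[2]
def proj(n,X):
    fx,fy,cx,cy,R,t=cam(n); q=R@np.array(X)+t; return np.array([fx*q[0]/q[2]+cx,fy*q[1]/q[2]+cy])
def tri(a,b):  # top px, side px -> point, gap
    o1,d1=ray("top",a);o2,d2=ray("side",b)
    s=np.linalg.lstsq(np.stack([d1,-d2],1),o2-o1,rcond=None)[0]
    p,q=o1+s[0]*d1,o2+s[1]*d2; return (p+q)/2,np.linalg.norm(p-q)
def blobs(img,lo,hi,amin=15):
    m=cv2.inRange(cv2.cvtColor(img,cv2.COLOR_BGR2HSV),lo,hi)
    cs=cv2.findContours(m,cv2.RETR_EXTERNAL,cv2.CHAIN_APPROX_NONE)[0]
    return [c for c in sorted(cs,key=cv2.contourArea,reverse=True) if cv2.contourArea(c)>=amin]
def crop(img,x,y,w,h,k,f): cv2.imwrite(f,cv2.resize(img[y:y+h,x:x+w],None,fx=k,fy=k,interpolation=cv2.INTER_CUBIC))
E
python3 - <<'E'
from h import *
T=cv2.imread("pics/top0.png");S=cv2.imread("pics/side0.png")
a=T[215:365,190:300];b=S[265:390,275:430]
A=cv2.resize(a,None,fx=4,fy=4,interpolation=2);B=cv2.resize(b,(155*2*1,250),interpolation=2)
B=cv2.resize(b,None,fx=2.2,fy=2.2,interpolation=2)
im=np.zeros((600,440+341,3),np.uint8);im[:600,:440]=A;im[:B.shape[0],440:440+B.shape[1]]=B[:, :341]
cv2.imwrite("pics/c1.png",im)
for n,I in(("top",T),("side",S)):
    for nm,lo,hi in(("red",(0,120,60),(7,255,200)),("orange",(7,200,150),(16,255,255)),("green",(50,60,20),(85,255,120))):
        for c in blobs(I,lo,hi)[:5]:
            m=cv2.moments(c);q=cv2.minAreaRect(c);print(n,nm,round(m["m10"]/m["m00"],1),round(m["m01"]/m["m00"],1),[np.round(v,1) for v in q],cv2.contourArea(c))
E
```

```text
top red 326.4 181.7 [array([323.5, 176. ]), array([24., 25.]), np.float64(90.0)] 43.5
top orange 261.0 262.0 [array([260.8, 262.1]), array([18.5,  9.4]), np.float64(24.0)] 136.5
top green 317.3 329.4 [array([317. , 327.5]), array([53., 12.]), np.float64(90.0)] 540.0
top green 439.8 150.4 [array([442.1, 150.3]), array([14.8,  7. ]), np.float64(8.7)] 44.5
side red 417.7 186.8 [array([417.6, 186.7]), array([11.2, 48.2]), np.float64(5.0)] 471.5
side red 268.3 219.8 [array([267.5, 213. ]), array([24., 23.]), np.float64(90.0)] 131.0
side orange 330.1 295.1 [array([329.5, 295.7]), array([ 9.8, 18.4]), np.float64(53.1)] 110.0
side green 402.9 277.4 [array([403.7, 277.1]), array([52.9,  5. ]), np.float64(13.7)] 105.5
side green 415.3 272.4 [array([404.2, 270.1]), array([52.9,  5.8]), np.float64(14.0)] 58.5
side green 277.8 126.8 [array([278. , 125.5]), array([13.,  8.]), np.float64(90.0)] 57.0
side green 278.8 137.9 [array([279.3, 137.4]), array([ 6.9, 14.4]), np.float64(81.9)] 43.0
```

View pics/c1.png

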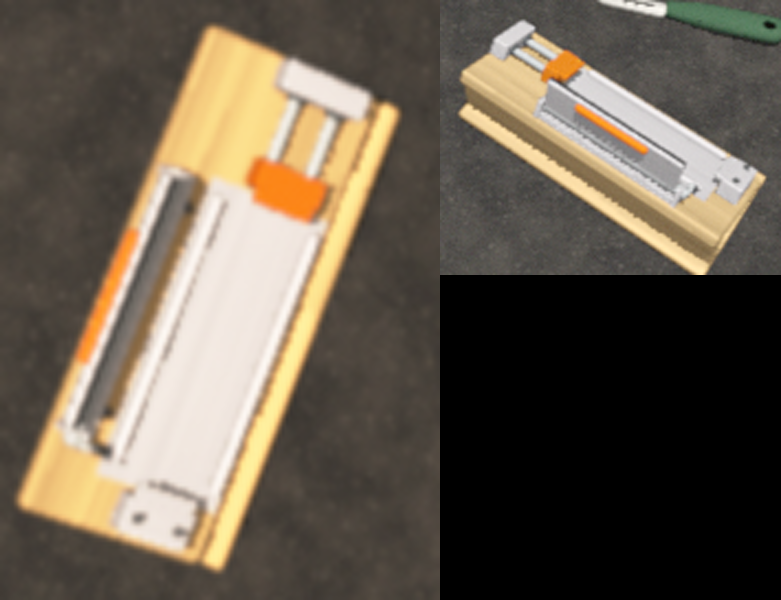

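Run:
```python
from h import *
T=cv2.imread("pics/top0.png");S=cv2.imread("pics/side0.png")
hs=cv2.cvtColor(T,cv2.COLOR_BGR2HSV);print("stone hsv",hs[323,428],hs[320,410],"bar",hs[289,217],hs[262,261])
def red(I,x0,x1,y0,y1):
    h=cv2.cvtColor(I,cv2.COLOR_BGR2HSV);m=(((h[...,0]<9)|(h[...,0]>170))&(h[...,1]>110)&(h[...,2]>50)).astype(np.uint8)
    k=np.zeros_like(m);k[y0:y1,x0:x1]=m[y0:y1,x0:x1];c=max(cv2.findContours(k,0,1)[0],key=cv2.contourArea)
    return cv2.minAreaRect(c)
a=red(T,370,480,300,350);b=red(S,400,440,150,225);print(a,b)
p,g=tri(a[0],b[0]);print("stone",p,g)
bx=cv2.boxPoints(a);P=np.array([plane("top",q,.044)[:2] for q in bx]);print(P.mean(0))
e=[P[(i+1)%4]-P[i] for i in range(4)];L=max(e[:2],key=np.linalg.norm);print([np.linalg.norm(v) for v in e],"yaw",np.degrees(np.arctan2(L[1],L[0])))
# plate (white) rectangle
m=cv2.inRange(hs,(0,0,150),(180,75,255));k=np.zeros_like(m);k[300:350,370:480]=m[300:350,370:480]
q=cv2.minAreaRect(cv2.findNonZero(k));P=np.array([plane("top",v,.030)[:2] for v in cv2.boxPoints(q)]);e=[np.linalg.norm(P[(i+1)%4]-P[i]) for i in range(2)]
print("plate",q,P.mean(0),e)
# sharpener
def orange(I,x0,x1,y0,y1):
    h=cv2.cvtColor(I,cv2.COLOR_BGR2HSV);m=cv2.inRange(h,(5,185,110),(14,255,255));k=np.zeros_like(m);k[y0:y1,x0:x1]=m[y0:y1,x0:x1]
    return [(cv2.minAreaRect(c),cv2.contourArea(c)) for c in cv2.findContours(k,0,1)[0] if cv2.contourArea(c)>15]
print(orange(T,190,300,215,365));print(orange(S,275,430,265,390))
for nm,u,v in(("bar1",(223.75,273),(337.3,314.1)),("bar2",(210.5,305),(368.2,333.2)),("stop",(229.75,346.25),(410.5,342.7)),("jaw",(261,262),(330.1,295.1))): print(nm,*tri(u,v))
```

```text
stone hsv [  6 172 218] [  6 168 220] bar [ 15 188 254] [ 14 230 252]
((428.0815734863281, 323.0330505371094), (13.038378715515137, 70.09767150878906), 85.48600769042969) ((417.8156433105469, 186.52871704101562), (11.498040199279785, 48.52716064453125), 5.194429397583008)
stone [ 0.42797239 -0.34615774  0.03240631] 0.00010690954574982787
[ 0.42804691 -0.34388067]
[np.float64(0.13007288626550562), np.float64(0.02389193429478764), np.float64(0.12969873591665898), np.float64(0.023856830185639482)] yaw -85.72875210151619
plate ((427.16204833984375, 323.1627502441406), (23.810937881469727, 86.50401306152344), 85.54439544677734) [ 0.42772346 -0.34495705] [np.float64(0.16289716205508886), np.float64(0.044236283382086024)]
[(((260.8556823730469, 261.8247375488281), (19.291580200195312, 9.95039176940918), 23.96249008178711), 151.5)]
[]
bar1 [0.51716819 0.02529188 0.10507706] 7.52523372819941e-05
bar2 [0.46141321 0.04681613 0.10840682] 0.0006539773247883926
stop [0.38886384 0.02084004 0.05328916] 0.0029174460645265336
jaw [ 0.54292076 -0.03431     0.04996273] 0.0018244229808479886
```

Run:
```python
from h import *
C=lambda p:(p[0]/4+190-.4,p[1]/4+215-.4)
f=lambda p,z:plane("top",C(p),z)[:2]
L=[f((215,195),.0594),f((120,460),.0594)];R=[f((318,225),.035),f((215,500),.035)]
for a in(L,R): d=a[1]-a[0];print(a,np.degrees(np.arctan2(d[1],d[0])),np.linalg.norm(d))
th=np.radians(160);y=np.array([np.cos(th),np.sin(th)]);l=np.array([y[1],-y[0]])
print("lateral",[v@l for v in L+R], "expected +.018,-.024 => c", np.mean([v@l for v in L])-.0182,np.mean([v@l for v in R])+.0242)
# stop top-face corners (z=15.5: origin u=-7.75,h=55.4), guide block, jaw
for nm,p,z in(("stop front lip mid",(168,493),.0554),("stop back mid",(157,543),.054),("jaw tip mid",(288,213),.0546),("holes",(159,525),.0554)): v=f(p,z);print(nm,v,"y",v@y,"l",v@l)
S=cv2.imread("pics/side0.png");T=cv2.imread("pics/top0.png")
# plate corner heights, red stone: white mask in side
m=cv2.inRange(cv2.cvtColor(S,cv2.COLOR_BGR2HSV),(0,0,150),(180,75,255));k=np.zeros_like(m);k[150:225,400:440]=m[150:225,400:440]
c=cv2.findNonZero(k)[:,0];print("side plate bbox",c.min(0),c.max(0))
h=cv2.convexHull(c)[:,0];print(cv2.approxPolyDP(h,2.5,True)[:,0].tolist())
m=cv2.inRange(cv2.cvtColor(T,cv2.COLOR_BGR2HSV),(0,0,150),(180,75,255));k=np.zeros_like(m);k[300:350,370:480]=m[300:350,370:480]
c=cv2.findNonZero(k)[:,0];h=cv2.convexHull(c)[:,0];print(cv2.approxPolyDP(h,2.5,True)[:,0].tolist())
for z in(.022,.026,.03,.044):print(z,proj("side",[.428,-.345,z]))
```

```text
[array([ 0.5386473 , -0.00275173]), array([0.4176623 , 0.03890351])] 161.0013690076251 0.12795518732566427
[array([ 0.52668945, -0.0482419 ]), array([ 0.39861123, -0.0012763 ])] 159.86228280228073 0.13641772958618564
lateral [np.float64(0.18164244884004985), np.float64(0.1794062660497169), np.float64(0.1348058465632165), np.float64(0.13513374243107074)] expected +.018,-.024 => c 0.16232435744488338 0.15916979449714364
stop front lip mid [0.4026095  0.01745327] y -0.37235980371071276 l 0.15410126318918252
stop back mid [0.38007988 0.02232943] y -0.34952114661334877 l 0.15097778119577332
jaw tip mid [ 0.53062481 -0.03604079] y -0.5109508945798094 l 0.14761710912758036
holes [0.38823032 0.02132553] y -0.3575234029132626 l 0.1528220318032377
side plate bbox [400 160] [439 221]
[[429, 162], [439, 170], [437, 195], [425, 220], [404, 217], [400, 164], [412, 160]]
[[471, 330], [386, 338], [384, 316], [468, 309]]
0.022 [416.98480116 190.09717555]
0.026 [417.27721761 188.88483025]
0.03 [417.5714882  187.66479777]
0.044 [418.61629406 183.33308016]
```

```bash
python3 -m crank '[[0.08,-0.17,0,0,0.2],[0.08,-0.17,0,0,0.2],[0.08,-0.17,0,0,0.2],[0.08,-0.17,0,0,0.2],[0.08,-0.17,0,0,0.2],[0.08,-0.17,0,0,0.2],[0.08,-0.17,0,0,0.2],[0.08,-0.17,0,0,0.2]]' 20
python3 -m crank '[[0.08,-0.17,0,0,0.2],[0,-0.18,0,-0.15,0.2],[0,-0.18,0,-0.15,0.2],[0,-0.18,0,-0.15,0.2],[0,-0.18,0,-0.15,0.2],[0,-0.18,0,-0.15,0.2],[0,-0.18,0,-0.15,0.2],[0,-0.18,0,-0.15,0.2]]'
python3 -m crank '[[0,-0.18,0,-0.15,0.2],[0,-0.18,0,-0.13,0.2],[0,-0.18,0,0,0.2],[0,-0.18,0,0,0.2],[0,-0.18,0,0,0.2],[0,-0.18,0,0,0.2],[0,-0.18,0,0,0.2],[0,0,0,0,0.2]]'
```

```text
clock: 0.77
tcp_pos: [0.4217, 0.3339, 0.2311]
orientation: [-0.7, -3.062, 0.001]
contact_force: [1.2, 0.3, -0.3]
grip_width: 0.0513
gripper_force: 0.0
clock: 1.43
tcp_pos: [0.4368, 0.0481, 0.2312]
orientation: [-1.876, -2.519, -0.0]
contact_force: [0.7, 0.7, -0.2]
grip_width: 0.0513
gripper_force: 0.0
clock: 2.1
tcp_pos: [0.4362, -0.2092, 0.2318]
orientation: [2.143, 2.293, -0.003]
contact_force: [0.4, 0.2, 0.5]
grip_width: 0.0513
gripper_force: 0.0
```

```bash
python3 -m crank '[[-0.01,-0.17,0,0.01,0],[-0.01,-0.17,0,0,0],[-0.01,-0.17,-0.1,0,0],[-0.01,-0.17,-0.15,0,0],[0,0,-0.2,0,0],[0,0,-0.2,0,0],[0,0,-0.15,0,0],[0,0,0,0,0]]'
python3 - <<'E'
from h import *
T=r.grab_frame("top");S=r.grab_frame("side")
a=cv2.resize(T[270:370,370:480],None,fx=3.6,fy=3.6);b=cv2.resize(S[130:240,300:460],None,fx=2.5,fy=2.5)
im=np.zeros((400,800,3),np.uint8);im[:360,:396]=a;im[:275,400:800]=b;cv2.imwrite("pics/g1.png",im)
E
```

```text
clock: 2.77
tcp_pos: [0.426, -0.3324, 0.0682]
orientation: [-2.119, -2.305, 0.004]
contact_force: [-0.7, 1.1, 0.4]
grip_width: 0.0427
gripper_force: 0.0
```

View pics/g1.png

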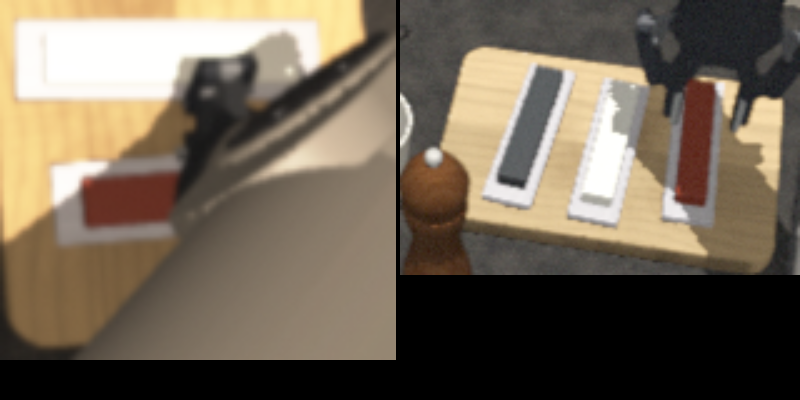

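The top view is blocked by the arm. The side view shows both fingers straddling the red stone, clear of the white stone's plate (fingers at about (675,105) and (740,115) in the crop). I'll lower and grip.

```bash
python3 -m crank '[[0.01,-0.06,-0.08,0.01,0],[0,0,-0.05,0,0],[0,0,-0.03,0,0],[0,0,0,0,0],[0,0,0,0,-1],[0,0,0,0,-1],[0,0,0,0,-1],[0,0,0,0,-1]]' 40
```

```text
clock: 3.53
tcp_pos: [0.4319, -0.3471, 0.0429]
orientation: [2.116, 2.321, 0.001]
contact_force: [-1.8, 2.3, 5.6]
grip_width: 0.0223
gripper_force: 38.9
```

```bash
python3 -m crank '[[0,0,0,0,-1],[0,0,0,0,-1]]'
python3 - <<'E'
from h import *
S=r.grab_frame("side");crop(S,380,130,100,110,5,"pics/g2.png")
E
```

```text
clock: 3.7
tcp_pos: [0.4318, -0.3471, 0.0429]
orientation: [2.117, 2.321, 0.001]
contact_force: [-0.9, 1.6, 4.3]
grip_width: 0.0224
gripper_force: 38.9
```

View pics/g2.png

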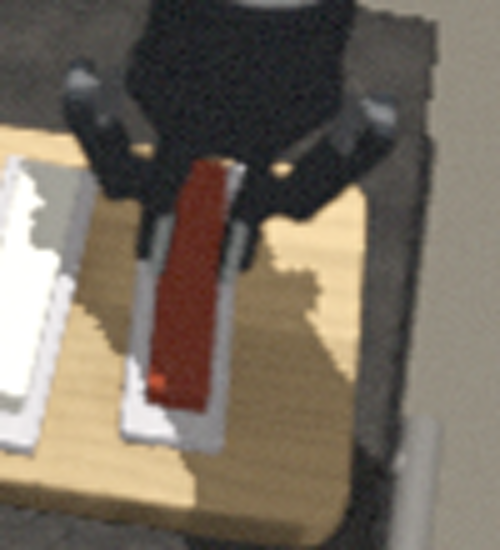

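Run:
```python
from h import *
for z in(.03,.036,.043):
    print(z,[(proj("side",[x,-.336,z])-[380,130])*5 for x in(.415,.401,.445,.459)])
```

```text
0.03 [array([215.08616275, 309.60477835]), array([247.82232522, 315.90629186]), array([145.37943319, 296.18665401]), array([113.05427017, 289.96425541])]
0.036 [array([217.45668321, 300.42211399]), array([250.35544565, 306.73537782]), array([147.40584991, 286.97937755]), array([114.92209837, 280.7457542 ])]
0.043 [array([220.2512775 , 289.59671851]), array([253.34179139, 295.92360602]), array([149.79467447, 276.12545594]), array([117.12392618, 269.87882739])]
```

```bash
python3 - <<'E'
from h import *
for v in((415,208),(415.5,210),(416,212)): print(tri((393.2,325.8),v))
for z in(.03,.044): print(z,[(proj("side",[x,-.279,z])-[380,130])*5 for x in(.413,.438)])
print(proj("side",[.423,-.265,.03]))
E
python3 -m crank '[[0,0,0.1,0,-1],[0,0,0.1,0,-1],[0,0,0,0,-1],[0,0,0,0,-1]]'
python3 - <<'E'
from h import *
S=r.grab_frame("side");crop(S,360,110,120,110,5,"pics/g3.png")
E
```

```text
(array([ 0.42426271, -0.2798072 ,  0.03993295]), np.float64(0.0022731899720758652))
(array([ 0.42320702, -0.28075826,  0.03278465]), np.float64(0.0003624978900732965))
(array([ 0.42213884, -0.28171113,  0.02556971]), np.float64(0.0015716905000623075))
0.03 [array([200.7821331, 412.3580371]), array([140.86665995, 400.43456322])]
0.044 [array([206.36098722, 391.29927409]), array([145.72868843, 379.31606953])]
[414.34789379 216.701233  ]
clock: 4.08
tcp_pos: [0.4324, -0.3474, 0.0827]
orientation: [2.115, 2.32, 0.001]
contact_force: [-0.1, 0.2, -3.4]
grip_width: 0.022
gripper_force: 39.3
```

View pics/g3.png

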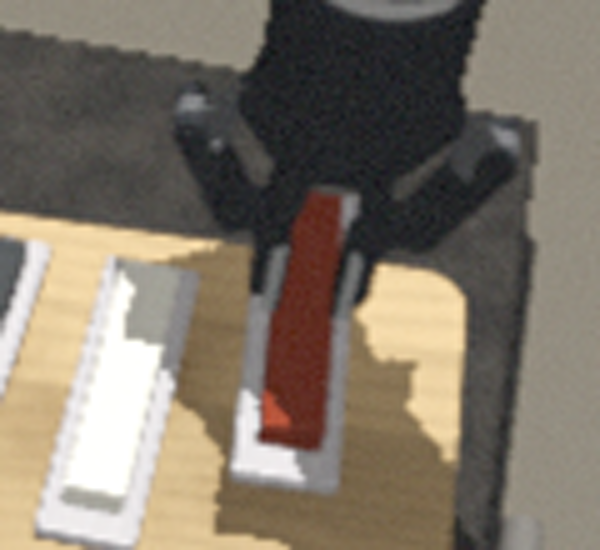

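```bash
python3 -m crank '[[0,0,0.19,0,-1],[0,0,0.19,0,-1],[0.012,0.17,0,0.144,-1],[0.012,0.17,0,0.144,-1],[0.012,0.17,0,0.144,-1],[0.012,0.17,0,0.144,-1],[0.012,0.17,0,0.144,-1],[0.012,0.17,0,0.144,-1]]'
python3 -m crank '[[0.012,0.17,0,0.144,-1],[0.012,0.17,0,0.144,-1],[0.012,0.17,0,0.144,-1],[0.012,0.17,0,0.144,-1],[0,0,0,0,-1],[0,0,0,0,-1],[0,0,0,0,-1]]'
```

```text
clock: 4.8
tcp_pos: [0.445, -0.1413, 0.1569]
orientation: [-1.214, -2.896, 0.001]
contact_force: [1.4, 0.8, -2.5]
grip_width: 0.0217
gripper_force: 40.6
clock: 5.38
tcp_pos: [0.4549, -0.0077, 0.157]
orientation: [-0.544, -3.093, 0.001]
contact_force: [-0.2, -0.6, -2.0]
grip_width: 0.0215
gripper_force: 40.6
```

Run:
```python
from h import *
S=r.grab_frame("side");T=r.grab_frame("top")
a=cv2.resize(S[210:390,250:450],None,fx=2.5,fy=2.5,interpolation=2);b=cv2.resize(T[215:375,185:305],None,fx=2.5,fy=2.5,interpolation=2)
im=np.zeros((450,800,3),np.uint8);im[:450,:500]=a;im[:400,500:800]=b;cv2.imwrite("pics/p1.png",im)
```

```text
(no output)
```

View pics/p1.png

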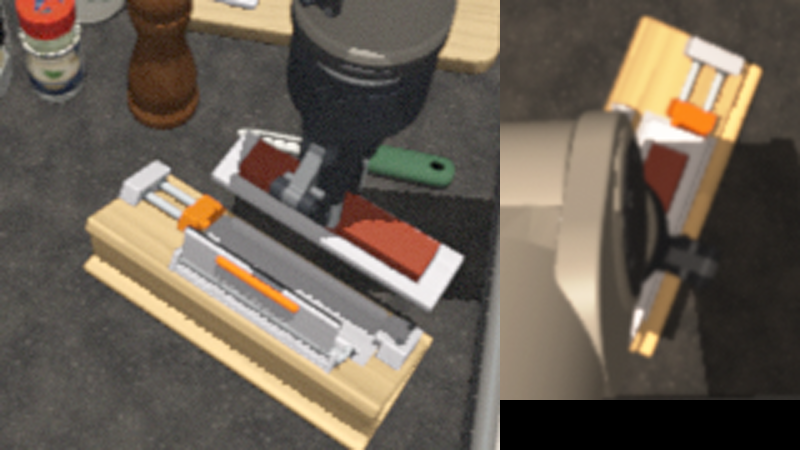

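Run:
```python
from h import *
t=r.get_obs()["tcp_pos"];th=np.radians(160.1);y=np.array([np.cos(th),np.sin(th),0]);l=np.array([y[1],-y[0],0])
for dy in(-80,80):
  for u in(21,-21):
    for z in(-.0209,-.0129): print(dy,u,z,np.round((proj("side",t+y*(dy+2)/1e3+l*u/1e3+[0,0,z])-[250,210])*2.5),np.round((proj("top",t+y*(dy+2)/1e3+l*u/1e3+[0,0,z])-[185,215])*2.5+[500,0]))
```

```text
-80 21 -0.0209 [207. 177.] [649. 114.]
-80 21 -0.0129 [207. 171.] [648. 113.]
-80 -21 -0.0209 [242. 132.] [707. 135.]
-80 -21 -0.0129 [242. 126.] [706. 134.]
80 21 -0.0209 [425. 307.] [565. 338.]
80 21 -0.0129 [427. 302.] [563. 339.]
80 -21 -0.0209 [457. 256.] [624. 360.]
80 -21 -0.0129 [460. 250.] [622. 360.]
```

Side crop: the stone is held level over the channel, and the plate corners at (212,178), (240,130), (430,308), (463,258) match the prediction to within a few mm. Next I'll shift left 7 mm and descend.

```bash
python3 -m crank '[[0.012,0.033,-0.1,0,-1],[0,0,-0.1,0,-1],[0,0,-0.085,0,-1],[0,0,0,0,-1],[0,0,0,0,-1]]'  40
python3 -m crank '[[0,0,-0.03,0,-1],[0,0,0,0,-1]]' 30
python3 -m crank '[[0,0,-0.03,0,-1],[0,0,0,0,-1]]' 20
python3 - <<'E'
from h import *
S=r.grab_frame("side");T=r.grab_frame("top")
a=cv2.resize(S[210:390,250:450],None,fx=2.5,fy=2.5,interpolation=2);b=cv2.resize(T[215:375,185:305],None,fx=2.5,fy=2.5,interpolation=2)
im=np.zeros((450,800,3),np.uint8);im[:450,:500]=a;im[:400,500:800]=b;cv2.imwrite("pics/p2.png",im)
E
```

```text
clock: 5.9
tcp_pos: [0.4572, -0.002, 0.1003]
orientation: [-0.547, -3.091, 0.002]
contact_force: [-0.1, -0.2, -2.5]
grip_width: 0.0218
gripper_force: 40.6
clock: 6.07
tcp_pos: [0.4584, -0.0011, 0.095]
orientation: [0.545, 3.093, 0.0]
contact_force: [-0.3, -0.2, -1.9]
grip_width: 0.0215
gripper_force: 40.5
clock: 6.23
tcp_pos: [0.458, -0.0007, 0.0886]
orientation: [0.544, 3.094, 0.0]
contact_force: [-1.3, 0.1, -2.0]
grip_width: 0.0216
gripper_force: 40.5
```

View pics/p2.png

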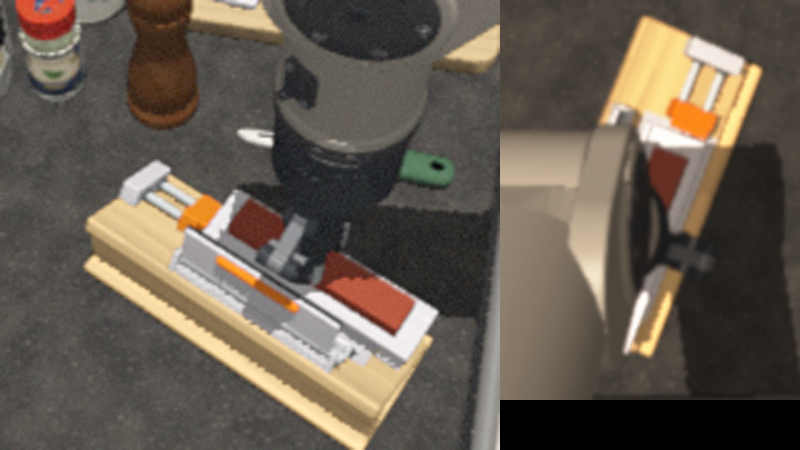

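Side crop: the plate is just above the channel, its near end over the stop at (400,340) and its far end beside the jaw lip at (225,205). I'll move 4 mm towards the stop for clearance, then press down in small steps.

```bash
python3 -m crank '[[-0.019,0.007,0,0,-1],[0,0,-0.02,0,-1],[0,0,0,0,-1]]'
python3 -m crank '[[0,0,-0.02,0,-1],[0,0,0,0,-1]]'
python3 -m crank '[[0,0,-0.02,0,-1],[0,0,0,0,-1]]'
python3 -m crank '[[0,0,-0.02,0,-1],[0,0,0,0,-1]]'
```

```text
clock: 6.58
tcp_pos: [0.4538, 0.0009, 0.0844]
orientation: [-0.543, -3.094, -0.0]
contact_force: [0.0, 0.4, -2.2]
grip_width: 0.0218
gripper_force: 40.8
clock: 6.75
tcp_pos: [0.4544, 0.0006, 0.0804]
orientation: [0.543, 3.094, -0.0]
contact_force: [1.0, 0.4, -1.9]
grip_width: 0.0216
gripper_force: 35.5
clock: 6.92
tcp_pos: [0.455, 0.0, 0.077]
orientation: [0.545, 3.093, -0.0]
contact_force: [-0.6, -0.9, 5.8]
grip_width: 0.0218
gripper_force: 39.0
clock: 7.08
tcp_pos: [0.4543, -0.0013, 0.0734]
orientation: [0.547, 3.093, -0.002]
contact_force: [-3.2, -6.2, 14.8]
grip_width: 0.0217
gripper_force: 42.9
```

```bash
python3 -m crank '[[0,0,0,0,-0.46],[0,0,0,0,-0.42],[0,0,0,0,-0.38],[0,0,0,0,-0.38]]' 20
python3 -m crank '[[0,0,0,0,-0.34],[0,0,0,0,-0.3],[0,0,0,0,-0.25],[0,0,0,0,-0.25],[0,0,0,0,-0.25]]'
python3 - <<'E'
from h import *
S=r.grab_frame("side");T=r.grab_frame("top")
a=cv2.resize(S[210:390,250:450],None,fx=2.5,fy=2.5,interpolation=2);b=cv2.resize(T[215:375,185:305],None,fx=2.5,fy=2.5,interpolation=2)
im=np.zeros((450,800,3),np.uint8);im[:450,:500]=a;im[:400,500:800]=b;cv2.imwrite("pics/p3.png",im)
E
```

```text
clock: 7.42
tcp_pos: [0.4538, -0.0002, 0.0726]
orientation: [-0.545, -3.093, 0.001]
contact_force: [-1.0, -2.3, 0.9]
grip_width: 0.0265
gripper_force: 2.0
clock: 7.83
tcp_pos: [0.4545, 0.001, 0.0728]
orientation: [0.543, 3.094, 0.0]
contact_force: [-0.4, 0.3, -0.7]
grip_width: 0.0323
gripper_force: 0.0
```

View pics/p3.png

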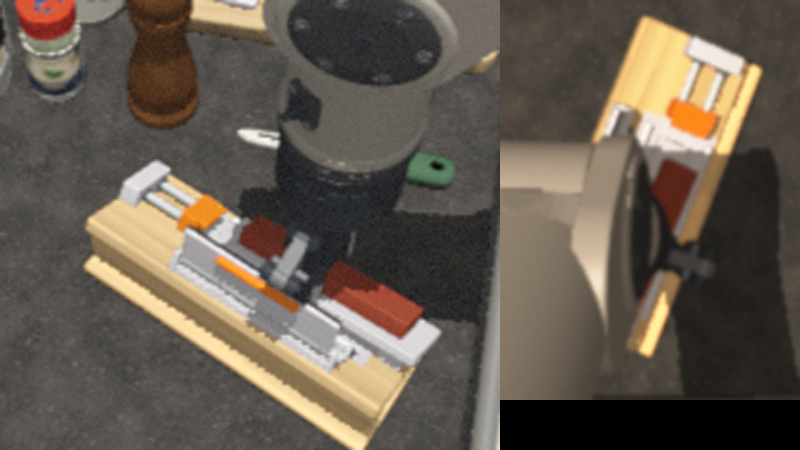

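Side crop: the plate has rolled into the sloped channel; its near end rests on the stop at (415,350) and its far end is just in front of the orange jaw at (205,215). I'll back off and measure numerically.

```bash
python3 -m crank '[[0,0,0.03,0,-0.25],[0,0,0.06,0,-0.25],[0,0,0.15,0,-0.25],[0,0,0.2,0,-0.25],[-0.08,-0.15,0.1,0,-1],[-0.08,-0.17,0,0,-1],[0,-0.2,0,0,-1],[0,-0.2,0,0,-1]]'
python3 - <<'E'
from h import *
S=r.grab_frame("side");T=r.grab_frame("top");cv2.imwrite("pics/s4.png",S);cv2.imwrite("pics/t4.png",T)
def red(I,x0,x1,y0,y1):
    h=cv2.cvtColor(I,cv2.COLOR_BGR2HSV);m=(((h[...,0]<9)|(h[...,0]>170))&(h[...,1]>110)&(h[...,2]>50)).astype(np.uint8)
    k=np.zeros_like(m);k[y0:y1,x0:x1]=m[y0:y1,x0:x1];c=max(cv2.findContours(k,0,1)[0],key=cv2.contourArea)
    return cv2.minAreaRect(c),cv2.contourArea(c)
a=red(T,190,300,215,375);b=red(S,275,440,250,390);print(a,b)
print(np.round(cv2.boxPoints(a[0]),1).tolist(),np.round(cv2.boxPoints(b[0]),1).tolist())
O=np.array([.475,-.002,.042]);th=np.radians(160.3);y=np.array([np.cos(th),np.sin(th),0]);l=np.array([y[1],-y[0],0]);up=np.array([0,0,1])
x=l*np.cos(np.pi/6)+up*.5;z=-l*.5+up*np.cos(np.pi/6)
ph=np.arctan2(15,158)
def P(yc,dx,dy,dz): # plate pitched, -y end on floor; plate centre yc
    c=O+y*yc+z*.08*np.sin(ph);yy=y*np.cos(ph)+z*np.sin(ph);zz=z*np.cos(ph)-y*np.sin(ph);return c+x*dx+yy*dy+zz*dz
for n in("top","side"):
  print(n,[np.round(proj(n,P(.020,dx,dy,.022)),1).tolist() for dx,dy in((-.013,-.066),(.013,-.066),(.013,.066),(-.013,.066))])
print(r.get_obs()["tcp_pos"])
E
```

```text
clock: 8.6
tcp_pos: [0.4216, -0.1443, 0.182]
orientation: [0.54, 3.093, 0.002]
contact_force: [2.3, 0.3, -0.7]
grip_width: -0.0001
gripper_force: 0.0
(((243.0603485107422, 314.02587890625), (14.837628364562988, 73.00638580322266), 23.198589324951172), 995.0) (((381.6676025390625, 319.9428405761719), (77.99002075195312, 14.891730308532715), 29.981639862060547), 1037.0)
[[221.89999389648438, 344.70001220703125], [250.60000610351562, 277.6000061035156], [264.29998779296875, 283.3999938964844], [235.5, 350.5]] [[344.20001220703125, 306.8999938964844], [351.6000061035156, 294.0], [419.20001220703125, 333.0], [411.70001220703125, 345.8999938964844]]
top [[263.4, 277.7], [251.1, 273.1], [228.0, 343.2], [240.9, 347.1]]
side [[348.0, 295.0], [341.3, 300.9], [410.7, 335.4], [415.9, 328.2]]
[ 0.42158556 -0.1493733   0.18189838]
```

Run:
```python
import cv2,numpy as np
S=cv2.imread("pics/s4.png");T=cv2.imread("pics/t4.png")
a=cv2.resize(S[275:385,300:435],None,fx=3.4,fy=3.4,interpolation=2);b=cv2.resize(T[230:365,195:285],None,fx=3.7,fy=3.7,interpolation=2)
im=np.zeros((500,800,3),np.uint8);im[:a.shape[0],:a.shape[1]]=a;im[:b.shape[0],465:465+b.shape[1]]=b;cv2.imwrite("pics/p4.png",im)
```

```text
(no output)
```

View pics/p4.png

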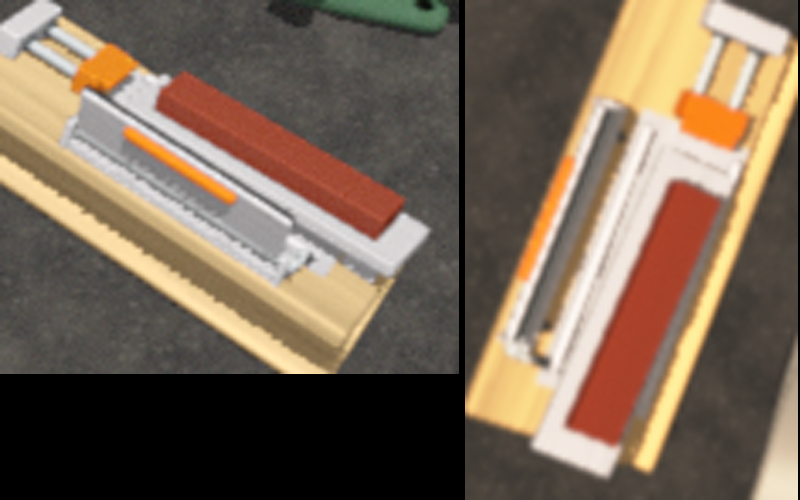

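Both views show the plate in the channel, its far end about 12 mm short of the jaw lip (top crop (700,164) against (712,132)) and its near end overhanging the stop at (570,460). I'm checking the roll numerically from the shades across the stone.

Run:
```python
from h import *
S=cv2.imread("pics/s4.png");T=cv2.imread("pics/t4.png")
def prof(I,c,d,n):
    d=np.array(d)/np.linalg.norm(d)
    p=[np.array(c)+d*s for s in range(-n,n+1)]
    return [(s,I[int(round(q[1])),int(round(q[0]))].tolist()) for s,q in zip(range(-n,n+1),p)]
print("side",[ (s,v) for s,v in prof(S,(381.7,319.9),(-.5,.866),16)])
print("top",[(s,v) for s,v in prof(T,(243,314),(.92,.39),16)])
```

```text
side [(-16, [78, 82, 86]), (-15, [79, 84, 85]), (-14, [76, 79, 83]), (-13, [79, 85, 90]), (-12, [84, 93, 97]), (-11, [80, 87, 89]), (-10, [74, 79, 85]), (-9, [71, 71, 76]), (-8, [70, 75, 82]), (-7, [62, 76, 149]), (-6, [50, 72, 161]), (-5, [53, 78, 165]), (-4, [53, 78, 165]), (-3, [46, 71, 160]), (-2, [58, 80, 164]), (-1, [52, 74, 162]), (0, [59, 78, 165]), (1, [61, 82, 175]), (2, [59, 78, 158]), (3, [45, 67, 149]), (4, [50, 68, 147]), (5, [51, 71, 150]), (6, [47, 65, 145]), (7, [87, 95, 153]), (8, [185, 184, 194]), (9, [215, 215, 218]), (10, [215, 214, 217]), (11, [222, 220, 224]), (12, [213, 212, 216]), (13, [152, 152, 155]), (14, [110, 111, 110]), (15, [226, 227, 231]), (16, [217, 216, 220])]
top [(-16, [214, 223, 234]), (-15, [193, 203, 220]), (-14, [206, 216, 228]), (-13, [206, 216, 228]), (-12, [222, 229, 239]), (-11, [223, 231, 241]), (-10, [222, 230, 241]), (-9, [201, 214, 231]), (-8, [104, 116, 167]), (-7, [49, 64, 146]), (-6, [41, 60, 149]), (-5, [43, 65, 168]), (-4, [44, 67, 173]), (-3, [43, 66, 172]), (-2, [41, 65, 172]), (-1, [42, 65, 171]), (0, [42, 65, 170]), (1, [42, 65, 169]), (2, [41, 65, 169]), (3, [43, 66, 169]), (4, [42, 65, 169]), (5, [42, 66, 169]), (6, [51, 71, 165]), (7, [61, 78, 163]), (8, [89, 99, 141]), (9, [113, 120, 131]), (10, [106, 116, 129]), (11, [85, 110, 134]), (12, [96, 154, 203]), (13, [133, 215, 249]), (14, [152, 235, 254]), (15, [157, 238, 254]), (16, [143, 226, 252])]
```

Run:
```python
from h import *
p,g=tri((243.9,314.4),(383.1,317.5));print(p,g)
O=np.array([.475,-.002,.042]);th=np.radians(160.3);y=np.array([np.cos(th),np.sin(th),0]);l=np.array([y[1],-y[0],0]);up=np.array([0,0,1])
x=l*np.cos(np.pi/6)+up*.5;z=-l*.5+up*np.cos(np.pi/6);d=p-O
print("x,y,z",d@x,d@y,d@z)
# end centres of top face, top view: axis dir from rect, half length 36.5
a=np.array([257.45,280.5])+[.92,.39];b=np.array([228.7,347.6])+[.92,.39]
for e,zz in((a,.065),(b,.078)): v=plane("top",e,zz);print(v,(v-O)@x,(v-O)@y,(v-O)@z)
```

```text
[ 0.44427328 -0.00608571  0.06783071] 0.0012999060747595707
x,y,z 0.0006139795583499918 0.027551025864966387 0.02947224875377787
[ 0.50574633 -0.03141297  0.065     ] -0.003505627708616543 -0.03886173454541007 0.02858208748397109
[0.38557532 0.01717955 0.078     ] 0.0075317855214228156 0.09065603672694066 0.03722074098338102
```

```bash
python3 -m crank '[[0.022,0.19,0,0,-1],[0.022,0.19,0,0,-1],[0.022,0.19,0,0,-1],[0.022,0.19,-0.1,0,-1],[0,0,-0.2,0,-1],[0,0,-0.1,0,-1],[0,0,0,0,-1],[0,0,0,0,-1]]' 40; python3 -c "
from bench import r;print(r.get_obs()['joints'])"
```

```text
clock: 9.37
tcp_pos: [0.4389, 0.0075, 0.1012]
orientation: [-0.543, -3.092, 0.002]
contact_force: [1.3, -0.2, -0.3]
grip_width: 0.0003
gripper_force: 0.0
[-0.39889491  0.29123941  0.27845358  2.22972417 -0.13233151  0.63802289
  1.19828574]
```

```bash
python3 -m crank '[[-0.008,-0.023,-0.05,0,-1],[0,0,-0.04,0,-1],[0,0,0,0,-1]]'
python3 -m crank '[[0,0,-0.02,0,-1],[0,0,0,0,-1]]'
python3 -m crank '[[0,0,-0.015,0,-1],[0,0,0,0,-1]]'
```

```text
clock: 9.62
tcp_pos: [0.4382, 0.0024, 0.0837]
orientation: [0.545, 3.094, 0.0]
contact_force: [-0.4, -0.3, -0.6]
grip_width: -0.0
gripper_force: 0.0
clock: 9.78
tcp_pos: [0.4385, 0.0028, 0.0798]
orientation: [0.544, 3.093, 0.001]
contact_force: [-0.3, 0.2, -0.3]
grip_width: 0.0002
gripper_force: 0.1
clock: 9.95
tcp_pos: [0.4398, 0.0039, 0.0781]
orientation: [0.543, 3.092, 0.004]
contact_force: [-3.8, 2.5, 17.7]
grip_width: 0.0001
gripper_force: 7.4
```

```bash
python3 -m crank '[[0.012,-0.004,0,0,-1],[0.012,-0.004,0,0,-1],[0.012,-0.004,0,0,-1],[0.012,-0.004,0,0,-1],[0,0,0,0,-1]]'
cat >> h.py <<'E'
O=np.array([.475,-.002,.042]);th=np.radians(160.3);cy=np.array([np.cos(th),np.sin(th),0]);cl=np.array([cy[1],-cy[0],0])
cx=cl*np.cos(np.pi/6)+np.array([0,0,.5]);cz=-cl*.5+np.array([0,0,np.cos(np.pi/6)])
def ch(p): d=np.array(p)-O;return np.round(np.array([d@cx,d@cy,d@cz,d@cl])*1e3,1)
def jaw():
    T=r.grab_frame("top");k=blobs(T[240:300,235:290],(5,185,150),(18,255,255),60)
    for c in k[:1]:
        m=cv2.moments(c);return np.round([m["m10"]/m["m00"]+235,m["m01"]/m["m00"]+240,m["m00"]],1)
def redm(I,x0,x1,y0,y1):
    h=cv2.cvtColor(I,cv2.COLOR_BGR2HSV);m=(((h[...,0]<9)|(h[...,0]>170))&(h[...,1]>110)&(h[...,2]>50)).astype(np.uint8)
    k=np.zeros_like(m);k[y0:y1,x0:x1]=m[y0:y1,x0:x1];return k
E
python3 - <<'E'
from h import *
o=r.get_obs();print(ch(o["tcp_pos"]));print(jaw())
k=redm(r.grab_frame("side"),275,440,250,390);p=cv2.findNonZero(k)[:,0];print(len(p),p[p[:,1].argmax()],p[p[:,0].argmax()],p[p[:,0].argmin()])
k=redm(cv2.imread("pics/s4.png"),275,440,250,390);p=cv2.findNonZero(k)[:,0];print(len(p),p[p[:,1].argmax()],p[p[:,0].argmax()],p[p[:,0].argmin()])
E
```

```text
clock: 10.37
tcp_pos: [0.4478, -0.0006, 0.0768]
orientation: [-0.544, -3.094, -0.0]
contact_force: [-2.7, -1.6, 3.8]
grip_width: 0.0002
gripper_force: 2.0
[10.6 26.1 34.1 -7.9]
[261.1 261.8 151.5]
828 [408 344] [418 332] [311 251]
1122 [409 344] [418 333] [304 256]
```

```bash
python3 -m crank '[[0,0,0.15,0,-1],[0,0,0.15,-0.154,0],[0,0,0,-0.154,1],[0,0,0,-0.154,1],[0,0,0,-0.154,1],[0,0,0,-0.154,1],[0,0,0,-0.154,1],[0,0,0,-0.154,1]]' 40
python3 -m crank '[[0,0,0,-0.154,1],[0,0,0,-0.154,1],[0,0,0,-0.154,1],[-0.04,0,0,-0.154,1],[-0.04,0.01,0,-0.154,1],[-0.04,0.01,0,-0.154,1],[-0.03,0.01,0,0,1],[0,0,0,0,1]]'
python3 -c "
from h import *
o=r.get_obs();print(ch(o['tcp_pos']),o['joints'])"
```

```text
clock: 11.13
tcp_pos: [0.448, -0.0003, 0.1365]
orientation: [1.774, 2.592, 0.001]
contact_force: [-0.1, -0.3, -0.2]
grip_width: 0.0833
gripper_force: 0.0
clock: 11.8
tcp_pos: [0.4166, 0.0061, 0.1363]
orientation: [-2.569, -1.807, 0.001]
contact_force: [0.7, 0.3, 0.5]
grip_width: 0.0853
gripper_force: 0.0
[ 36.7  57.7  87.7 -12.1] [-0.72567775  0.2110857   0.63933743  2.26766163 -0.19279906  0.71353882
 -0.29528458]
```

```bash
python3 -m crank '[[0,0,-0.15,0,1],[0,0,-0.15,0,1],[0,0,-0.04,0,1],[0,0,0,0,1]]'
python3 -m crank '[[0,0,-0.015,0,1],[0,0,0,0,1]]'
python3 -m crank '[[0,0,-0.01,0,1],[0,0,0,0,1]]'
```

```text
clock: 12.13
tcp_pos: [0.4165, 0.0051, 0.067]
orientation: [-2.571, -1.803, 0.006]
contact_force: [0.5, 0.3, 0.6]
grip_width: 0.0855
gripper_force: 0.0
clock: 12.3
tcp_pos: [0.4185, 0.0055, 0.0662]
orientation: [2.573, 1.802, 0.002]
contact_force: [-0.5, -0.3, 0.1]
grip_width: 0.0855
gripper_force: 0.0
clock: 12.47
tcp_pos: [0.4184, 0.0057, 0.0642]
orientation: [2.573, 1.802, 0.003]
contact_force: [0.4, 0.8, -0.9]
grip_width: 0.0854
gripper_force: 0.0
```

```bash
python3 -m crank '[[0,0,-0.01,0,1],[0,0,0,0,1]]'
python3 -m crank '[[0,0,-0.01,0,1],[0,0,0,0,1]]'
```

```text
clock: 12.63
tcp_pos: [0.4183, 0.0057, 0.0618]
orientation: [2.573, 1.802, 0.002]
contact_force: [0.9, -0.1, 2.4]
grip_width: 0.0853
gripper_force: 0.8
clock: 12.8
tcp_pos: [0.4194, 0.006, 0.0601]
orientation: [2.572, 1.802, 0.005]
contact_force: [0.0, 1.5, 7.5]
grip_width: 0.0852
gripper_force: 2.9
```

```bash
python3 -m crank '[[0.024,-0.0085,0.005,0,1],[0.024,-0.0085,0,0,1],[0,0,0,0,1]]'
python3 -m crank '[[0.024,-0.0085,0,0,1],[0.024,-0.0085,0,0,1],[0,0,0,0,1]]'
python3 - <<'E'
from h import *
print(ch(r.get_obs()["tcp_pos"]),jaw())
k=redm(r.grab_frame("side"),275,440,250,390);p=cv2.findNonZero(k)[:,0];print(len(p),p[p[:,1].argmax()],p[p[:,0].argmax()])
E
```

```text
clock: 13.05
tcp_pos: [0.4284, 0.0019, 0.0606]
orientation: [2.573, 1.801, 0.001]
contact_force: [0.8, -0.6, 0.3]
grip_width: 0.0856
gripper_force: 0.0
clock: 13.3
tcp_pos: [0.4377, -0.0016, 0.0604]
orientation: [2.573, 1.801, 0.0]
contact_force: [-0.1, -0.3, 0.1]
grip_width: 0.0853
gripper_force: 0.1
[ -1.4  35.2  22.  -12.2] [261.  261.8 152.5]
1001 [403 339] [410 327]
```

```bash
python3 -m crank '[[0.024,-0.0085,0,0,1],[0.024,-0.0085,0,0,1],[0,0,0,0,1]]'
python3 - <<'E'
from h import *
print(ch(r.get_obs()["tcp_pos"]),jaw())
k=redm(r.grab_frame("side"),275,440,250,390);p=cv2.findNonZero(k)[:,0];print(len(p),p[p[:,1].argmax()],p[p[:,0].argmax()])
E
python3 -m crank '[[0.015,-0.0053,0,0,1],[0.015,-0.0053,0,0,1],[0,0,0,0,1]]'
python3 - <<'E'
from h import *
print(ch(r.get_obs()["tcp_pos"]),jaw())
k=redm(r.grab_frame("side"),275,440,250,390);p=cv2.findNonZero(k)[:,0];print(len(p),p[p[:,1].argmax()],p[p[:,0].argmax()])
E
```

```text
clock: 13.65
tcp_pos: [0.4462, -0.0048, 0.0602]
orientation: [-2.573, -1.801, 0.002]
contact_force: [-3.5, 0.6, -1.2]
grip_width: 0.0855
gripper_force: 2.0
[ -1.6  26.2  21.9 -12.3] [262.1 259.9 149.5]
1001 [398 336] [405 324]
clock: 14.0
tcp_pos: [0.4514, -0.0067, 0.0601]
orientation: [-2.572, -1.801, 0.003]
contact_force: [-5.8, 0.9, -0.3]
grip_width: 0.0853
gripper_force: 2.8
[ -1.7  20.7  21.8 -12.4] [263.1 257.3 146.5]
968 [397 335] [401 322]
```

```bash
python3 -m crank '[[0.014,-0.005,0,0,1],[0.014,-0.005,0,0,1],[0,0,0,0,1]]'
python3 - <<'E'
from h import *
print(ch(r.get_obs()["tcp_pos"]),jaw())
k=redm(r.grab_frame("side"),275,440,250,390);p=cv2.findNonZero(k)[:,0];print(len(p),p[p[:,1].argmax()],p[p[:,0].argmax()])
E
python3 -m crank '[[0.012,-0.004,0,0,1],[0,0,0,0,1],[0,0,0,0,1]]'
python3 - <<'E'
from h import *
print(ch(r.get_obs()["tcp_pos"]),jaw())
k=redm(r.grab_frame("side"),275,440,250,390);p=cv2.findNonZero(k)[:,0];print(len(p),p[p[:,1].argmax()],p[p[:,0].argmax()])
E
```

```text
clock: 14.35
tcp_pos: [0.4563, -0.0086, 0.0599]
orientation: [-2.571, -1.801, 0.004]
contact_force: [-6.1, 2.3, -0.1]
grip_width: 0.0855
gripper_force: 3.5
[ -1.9  15.4  21.8 -12.5] [264.2 254.7 146.5]
967 [393 333] [398 320]
clock: 14.7
tcp_pos: [0.4579, -0.0092, 0.0598]
orientation: [-2.571, -1.8, 0.006]
contact_force: [-8.4, 2.9, 0.1]
grip_width: 0.0853
gripper_force: 3.7
[ -2.   13.6  21.7 -12.6] [264.6 253.8 144. ]
956 [392 332] [398 320]
```

```bash
cat > st.py <<'E'
from h import *
print(ch(r.get_obs()["tcp_pos"]),jaw())
k=redm(r.grab_frame("side"),275,440,250,390);p=cv2.findNonZero(k)[:,0];print(len(p),p[p[:,1].argmax()],p[p[:,0].argmax()])
E
python3 -m crank '[[0.012,-0.004,0,0,1],[0,0,0,0,1],[0,0,0,0,1]]'; python3 st.py
python3 -m crank '[[0.012,-0.004,0,0,1],[0,0,0,0,1],[0,0,0,0,1]]'; python3 st.py
```

```text
clock: 15.05
tcp_pos: [0.46, -0.01, 0.0597]
orientation: [-2.57, -1.8, 0.006]
contact_force: [-7.6, 2.1, -0.7]
grip_width: 0.0856
gripper_force: 4.0
[ -2.   11.4  21.6 -12.6] [264.9 252.6 146. ]
954 [392 332] [396 319]
clock: 15.4
tcp_pos: [0.4621, -0.0107, 0.0596]
orientation: [-2.57, -1.8, 0.007]
contact_force: [-8.3, 2.2, -0.5]
grip_width: 0.0853
gripper_force: 4.3
[ -2.1   9.2  21.5 -12.6] [265.3 251.5 141.5]
953 [390 331] [395 318]
```

```bash
python3 -m crank '[[0,0,-0.01,0,1],[0,0,-0.01,0,1],[0,0,0,0,1]]'; python3 st.py
python3 -m crank '[[0,0,-0.01,0,1],[0,0,-0.01,0,1],[0,0,0,0,1]]'; python3 st.py
```

```text
clock: 15.75
tcp_pos: [0.4621, -0.0105, 0.0555]
orientation: [-2.57, -1.8, 0.007]
contact_force: [-9.6, 2.3, 2.9]
grip_width: 0.0855
gripper_force: 7.1
[ -3.9   9.3  17.9 -12.3] [265.4 251.3 143. ]
956 [390 332] [395 320]
clock: 16.1
tcp_pos: [0.4623, -0.0097, 0.0531]
orientation: [-2.569, -1.798, 0.003]
contact_force: [-20.6, 7.6, 28.5]
grip_width: 0.0851
gripper_force: 24.9
[ -4.4   9.3  15.3 -11.5] [265.4 251.1 143. ]
958 [390 334] [394 320]
```

```bash
python3 -m crank '[[0,0,0.012,0,1],[0,0,0,0,1]]'
python3 -m crank '[[-0.012,0.004,0,0,1],[-0.012,0.004,0,0,1],[-0.012,0.004,0,0,1],[0,0,0,0,1]]';python3 st.py
python3 -m crank '[[-0.012,0.004,0,0,1],[-0.024,0.008,0,0,1],[-0.024,0.008,0,0,1],[0,0,0,0,1]]';python3 st.py
```

```text
clock: 16.37
tcp_pos: [0.4623, -0.0103, 0.0547]
orientation: [-2.569, -1.8, 0.005]
contact_force: [-10.0, 4.2, 3.7]
grip_width: 0.0855
gripper_force: 7.6
clock: 16.7
tcp_pos: [0.4577, -0.0086, 0.0548]
orientation: [-2.573, -1.802, 0.0]
contact_force: [-3.2, 1.6, -0.8]
grip_width: 0.0854
gripper_force: 2.2
[ -4.   14.1  17.1 -12. ] [264.7 253.6 143.5]
968 [391 334] [397 322]
clock: 17.13
tcp_pos: [0.446, -0.0048, 0.0551]
orientation: [2.573, 1.801, 0.001]
contact_force: [-0.4, -0.2, 1.9]
grip_width: 0.0856
gripper_force: 0.6
[ -4.2  26.3  17.5 -12.4] [264.4 254.1 141.5]
999 [393 335] [401 324]
```

```bash
python3 -m crank '[[0,0,0.1,0,1],[0,0,0.2,0,1],[0,0,0.2,0,1],[0,-0.2,0,0,1],[0,-0.2,0,0,0],[0,-0.2,0,0,0],[0,-0.2,0,0,-1],[0,0,0,0,-1]]'
cat > edges.py <<'E'
from h import *
import sys
T=r.grab_frame("top");S=r.grab_frame("side");cv2.imwrite(f"pics/t{sys.argv[1]}.png",T);cv2.imwrite(f"pics/s{sys.argv[1]}.png",S)
print("jaw",jaw())
out=[]
for n,I,box in(("top",T,(190,300,215,375)),("side",S,(275,440,250,390))):
    k=redm(I,*box);c=max(cv2.findContours(k,0,1)[0],key=cv2.contourArea)
    m=np.zeros_like(k);cv2.drawContours(m,[c],-1,1,-1)
    q=cv2.minAreaRect(c);R=I[...,2].astype(float)
    # top face = brighter shade
    v=R[m>0];t,_=cv2.threshold(v.astype(np.uint8).reshape(-1,1),0,255,cv2.THRESH_OTSU)
    f=((cv2.blur(I,(3,3))[...,2]>t)&(m>0)).astype(np.uint8);f=cv2.morphologyEx(f,cv2.MORPH_OPEN,np.ones((3,3),np.uint8))
    c2=max(cv2.findContours(f,0,1)[0],key=cv2.contourArea);q2=cv2.minAreaRect(c2)
    print(n,np.round(q[0],1),np.round(q[1],1),round(q[2],1),"thr",t,"face",np.round(q2[0],1),np.round(q2[1],1),round(q2[2],1))
    b=cv2.boxPoints(q2);b=b[b[:,1].argsort()];out.append([(b[0]+b[1])/2,b.mean(0),(b[2]+b[3])/2])
for a,b in zip(*out): p,g=tri(a,b);print(np.round(a,1),np.round(b,1),np.round(p,4),round(g,4),ch(p))
E
python3 edges.py 5
```

```text
clock: 17.9
tcp_pos: [0.4456, -0.1733, 0.1561]
orientation: [2.579, 1.785, 0.0]
contact_force: [0.6, -0.8, 1.0]
grip_width: 0.0387
gripper_force: 0.0
jaw [255.4 282.3 392. ]
top [250.2 297.4] [14.6 71.3] 20.6 thr 160.0 face [250.  297.3] [12.8 71.3] 20.2
side [364.9 311.5] [76.2 14.4] 29.1 thr 156.0 face [364.6 309.7] [74.1  8.7] 28.8
[262.3 263.8] [332.2 291.9] [ 0.5393 -0.0375  0.0578] 0.0031 [ -2.3 -72.5  19.5 -11.7]
[250.  297.3] [364.6 309.7] [ 0.4767 -0.0159  0.0611] 0.0013 [ -1.3  -6.3  22.8 -12.5]
[237.6 330.7] [397.1 327.6] [0.4165 0.0051 0.0654] 0.0016 [  0.4  57.5  26.8 -13. ]
```

```bash
python3 -m crank '[[-0.016,0.18,0,0,-1],[-0.016,0.18,0,0,-1],[-0.016,0.18,0,0,-1],[-0.016,0.18,0,0,-1],[-0.016,0.18,-0.1,0,-1],[0,0,-0.2,0,-1],[0,0,0,0,-1]]' 40
python3 -c "
from h import *
o=r.get_obs();print(ch(o['tcp_pos']),o['tcp_pos'])"
```

```text
clock: 18.63
tcp_pos: [0.4259, 0.0194, 0.0899]
orientation: [-2.562, -1.813, 0.015]
contact_force: [-1.8, -0.6, -0.6]
grip_width: -0.0001
gripper_force: 0.0
[27.1 53.4 39.6  3.7] [0.42593703 0.01944543 0.08985759]
```

```bash
python3 -m crank '[[0.013,-0.067,0,0,-1],[0,0,-0.05,0,-1],[0,0,-0.025,0,-1],[0,0,0,0,-1]]'
python3 -m crank '[[0,0,-0.01,0,-1],[0,0,0,0,-1]]'
python3 -m crank '[[0,0,-0.01,0,-1],[0,0,0,0,-1]]'
python3 st.py
```

```text
clock: 18.97
tcp_pos: [0.4323, 0.002, 0.0798]
orientation: [-2.574, -1.8, 0.0]
contact_force: [-0.1, 0.3, -0.4]
grip_width: 0.0001
gripper_force: 0.0
clock: 19.13
tcp_pos: [0.4327, 0.002, 0.0781]
orientation: [-2.574, -1.801, -0.001]
contact_force: [0.1, 0.3, -0.6]
grip_width: 0.0001
gripper_force: 0.0
clock: 19.3
tcp_pos: [0.4328, 0.002, 0.076]
orientation: [-2.573, -1.802, -0.001]
contact_force: [-0.5, -0.3, -1.1]
grip_width: -0.0001
gripper_force: 0.0
[  7.9  41.1  34.6 -10.4] [258.5 274.5 205. ]
942 [393 335] [401 324]
```

```bash
python3 -m crank '[[0,0,-0.015,0,-1],[0,0,0,0,-1]]'
python3 -m crank '[[0,0,-0.01,0,-1],[0,0,0,0,-1]]'
python3 -m crank '[[0,0,-0.01,0,-1],[0,0,0,0,-1]]';python3 st.py
```

```text
clock: 19.57
tcp_pos: [0.4329, 0.0019, 0.0728]
orientation: [2.574, 1.802, 0.001]
contact_force: [-0.2, 1.0, 3.1]
grip_width: 0.0001
gripper_force: 1.1
clock: 19.73
tcp_pos: [0.4329, 0.0019, 0.0709]
orientation: [-2.573, -1.802, -0.0]
contact_force: [-1.4, 0.2, 5.4]
grip_width: 0.0
gripper_force: 2.1
clock: 19.9
tcp_pos: [0.4329, 0.0022, 0.069]
orientation: [-2.573, -1.801, -0.001]
contact_force: [-2.3, 1.7, 7.9]
grip_width: 0.0001
gripper_force: 3.4
[  4.6  41.1  28.5 -10.3] [258.3 274.3 202.5]
943 [393 337] [401 326]
```

```bash
python3 -m crank '[[0,0,-0.01,0,-1],[0,0,0,0,-1]]'
python3 -m crank '[[0,0,-0.01,0,-1],[0,0,0,0,-1]]';python3 st.py
```

```text
clock: 20.17
tcp_pos: [0.4327, 0.0019, 0.0668]
orientation: [-2.573, -1.802, -0.0]
contact_force: [0.3, -0.0, -0.1]
grip_width: 0.0
gripper_force: 0.0
clock: 20.33
tcp_pos: [0.4327, 0.0017, 0.0646]
orientation: [2.573, 1.802, -0.0]
contact_force: [-0.7, 0.0, 1.0]
grip_width: -0.0003
gripper_force: 0.2
[  2.   41.1  24.9 -10.7] [257.6 276.  167.5]
967 [393 340] [403 330]
```

```bash
python3 -m crank '[[0,0,0.15,0,-1],[0,0,0.2,0,-1],[0,0,0.2,0,-1],[0,0.2,0,0,-1],[0,0.2,0,0,-1],[0,0.2,0,0,-1],[0,0.2,0,0,-1],[0,0,0,0,-1]]'
python3 edges.py 6
python3 - <<'E'
from h import *
T=cv2.imread("pics/t6.png");S=cv2.imread("pics/s6.png")
for I,x0,y0,x1,y1 in((T,235,225,290,275),(S,275,270,345,310)):
    for c in blobs(I[y0:y1,x0:x1],(9,200,150),(18,255,255),15)[:2]: m=cv2.moments(c);print(m["m10"]/m["m00"]+x0,m["m01"]/m["m00"]+y0,m["m00"])
E
```

```text
clock: 21.1
tcp_pos: [0.4324, 0.1702, 0.175]
orientation: [-2.563, -1.814, -0.004]
contact_force: [1.1, 0.9, 0.5]
grip_width: 0.0001
gripper_force: 0.0
jaw [254.3 283.9 361.5]
top [248.1 300.5] [14.5 71.1] 21.5 thr 162.0 face [248.6 300.7] [12.2 71.1] 21.3
side [348.2 303.4] [31.  13.9] 32.0 thr 157.0 face [347.1 301.2] [26.1  8.6] 31.6
[261.5 267.6] [336.  294.4] [ 0.5322 -0.0358  0.0549] 0.0023 [ -4.4 -65.3  17.5 -12.6]
[248.6 300.7] [347.1 301.2] [ 0.489  -0.0145  0.0823] 0.0398 [ 14.  -17.4  38.4  -7.1]
[235.6 333.8] [358.2 308. ] [0.4488 0.0059 0.1142] 0.0752 [34.9 27.3 63.2 -1.4]
263.12810945273634 256.9726368159204 134.0
325.11484593837537 292.5420168067227 119.0
```

```bash
python3 -m crank '[[0.085,-0.125,0,0,-1],[0.085,-0.125,0,0,-1],[0.085,-0.125,0,0,-1],[0.085,-0.125,0,0,-1],[0,0,-0.1,0,-1],[0,0,-0.2,0,-1],[0,0,-0.07,0,-1],[0,0,0,0,-1]]'
python3 -c "
from h import *
o=r.get_obs();print(ch(o['tcp_pos']),o['tcp_pos'])"
```

```text
clock: 21.92
tcp_pos: [0.4978, 0.059, 0.0979]
orientation: [-2.576, -1.796, 0.011]
contact_force: [-1.5, 0.1, -0.8]
grip_width: -0.0001
gripper_force: 0.0
[84.4 -0.9 15.9 65.1] [0.49776454 0.059026   0.09790843]
```

```bash
python3 -m crank '[[-0.0135,-0.0377,0,0,-1],[-0.0135,-0.0377,0,0,-1],[-0.0135,-0.0377,0,0,-1],[0,0,0,0,-1]]'
python3 -m crank '[[-0.0135,-0.0377,-0.01,0,-1],[-0.0135,-0.0377,-0.015,0,-1],[0,0,0,0,-1]]'
python3 -c "
from h import *
o=r.get_obs();print(ch(o['tcp_pos']),o['tcp_pos'])"
```

```text
clock: 22.25
tcp_pos: [0.4928, 0.0375, 0.1021]
orientation: [2.575, 1.798, 0.004]
contact_force: [1.1, 1.9, 0.3]
grip_width: -0.0001
gripper_force: 1.1
clock: 22.5
tcp_pos: [0.4864, 0.0225, 0.0959]
orientation: [2.575, 1.8, -0.001]
contact_force: [-0.6, -0.8, -0.1]
grip_width: -0.0001
gripper_force: 0.0
[50.2 -2.5 33.2 26.9] [0.48641001 0.02247649 0.09590311]
```

```bash
python3 -m crank '[[-0.0135,-0.0377,-0.02,0,-1],[0,0,-0.02,0,-1],[0,0,0,0,-1]]'
python3 - <<'E'
from h import *
o=r.get_obs();print(ch(o['tcp_pos']),o['tcp_pos'])
S=r.grab_frame("side")
for c in blobs(S[285:370,310:430],(5,185,150),(18,255,255),8)[:3]: q=cv2.minAreaRect(c);print(np.round(q[0]+np.array([310,285]),1),q[1:])
c=np.radians(210)
print("shut bar px",proj("side",O+cx*.020+cz*.016),"open",proj("side",[.4893,.0361,.1067]))
E
```

```text
clock: 22.75
tcp_pos: [0.4838, 0.0158, 0.0872]
orientation: [-2.574, -1.8, 0.002]
contact_force: [0.9, -0.7, 0.6]
grip_width: 0.0001
gripper_force: 0.0
[39.7 -2.3 29.3 19.7] [0.48376132 0.01578934 0.08722067]
[324.3 293.2] ((9.192388534545898, 16.970561981201172), 45.0)
[370.8 325.5] ((12.519396781921387, 2.400979995727539), 30.963754653930664)
shut bar px [361.63430924 319.99406263] open [352.61933662 323.5731992 ]
```

```bash
python3 -m crank '[[0,0,0.15,0,-1],[0,0,0.2,0,-1],[0,0,0.2,0,-1],[-0.05,-0.19,0,0,-1],[-0.05,-0.19,0,0,-1],[0,-0.2,0,0,-1],[0,-0.2,0,0,-1],[0,0,0,0,-1]]'
python3 edges.py 7
python3 - <<'E'
from h import *
T=cv2.imread("pics/t7.png");S=cv2.imread("pics/s7.png");b={}
for n,I,x0,y0,x1,y1 in(("top",T,200,225,290,330),("side",S,300,270,430,370)):
    for c in blobs(I[y0:y1,x0:x1],(9,185,150),(18,255,255),15)[:4]: q=cv2.minAreaRect(c);print(n,np.round(np.array(q[0])+[x0,y0],1),np.round(q[1],1),round(q[2],1))
T0=cv2.imread("pics/top0.png");S0=cv2.imread("pics/side0.png")
for n,A,B,rs in(("top",T0,T,dict(mill=(305,200,345,250),mug=(345,140,405,205),peeler=(308,262,330,360),jar=(308,160,340,200),others=(370,235,465,302))),("side",S0,S,dict(mill=(298,185,332,265),mug=(258,160,305,215),peeler=(344,258,434,286),others=(330,150,402,222)))):
    for k,(x0,y0,x1,y1) in rs.items():
        s=cv2.phaseCorrelate(np.float32(cv2.cvtColor(A[y0:y1,x0:x1],6)),np.float32(cv2.cvtColor(B[y0:y1,x0:x1],6)));print(n,k,np.round(s[0],2),round(s[1],2))
E
```

```text
clock: 23.47
tcp_pos: [0.4635, -0.1475, 0.1989]
orientation: [2.579, 1.786, -0.0]
contact_force: [0.4, 0.1, 0.5]
grip_width: 0.0003
gripper_force: 0.0
jaw [254.2 283.9 359.5]
top [247.3 300.2] [16.2 71.1] 21.3 thr 158.0 face [248.4 300.7] [13.7 71.1] 22.0
side [367.8 315.1] [76.4 14.3] 33.0 thr 156.0 face [367.3 314.4] [74.2  9.9] 31.9
[261.7 267.7] [335.8 294.8] [ 0.5325 -0.036   0.0529] 0.0027 [ -5.6 -65.6  15.7 -12.7]
[248.4 300.7] [367.3 314.4] [ 0.4707 -0.0122  0.0534] 0.0012 [ -3.9   0.6  15.4 -11. ]
[235.1 333.7] [398.8 334. ] [0.4111 0.0111 0.0553] 0.002 [-1.3 64.6 16.1 -9.2]
top [262.8 256.9] [19.3 10.1] 24.0
top [238.  296.5] [ 2.3 31.4] 21.4
side [324.5 292.7] [ 9.8 18.4] 53.1
side [362. 319.] [36.1  3.5] 32.7
top mill [0.31 0.1 ] 0.95
top mug [0.03 0.  ] 0.99
top peeler [-0.41 -1.67] 0.1
top jar [-0.02 -0.02] 0.99
top others [0.16 0.  ] 0.67
side mill [-0.03  0.15] 1.02
side mug [-0.01 -0.06] 1.0
side peeler [-0.1   0.24] 0.83
side others [-0.41 -0.13] 0.48
```

```bash
python3 -c "
from bench import r
print(r.hand_in())"
```

```text
the job is handed in; nothing more can be done
None
```

The red-brown whetstone is seated in the channel under both lips and the clamp rail is snapped shut; the mill, mug and jar have not moved and the grey and white stones and peeler show no sign of it (view partly blocked), and I handed the job in at 23.5 s.

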